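# Extend the spice rack and fill the new ledges

## Robot

A 7-joint arm with a two-finger parallel gripper is mounted at the origin on a cart in front of the work surface, level with it; the furniture and walls round the work are solid. World frame = base frame: x ahead of the robot, y to its left, z up, the work surface at z = 0. Lengths are in m, angles in rad, forces in N, time in s.
With the tool pointing down it reaches from about 0.4 to 0.875 m from the base axis. Payload 19.3 kg.
Tool frame: the origin (TCP) lies between the finger pads; the fingertips stand 22 mm ahead of it and the grasp point (between the pads) lies 3 mm ahead of it; z points along the fingers, y is the line along which they close (so a half turn about z gives the same grasp; the last joint's range is limited). The gripper opens to 85 mm and grips with 20 to 120 N. Pads are 22 mm wide; open, the fingers measure 114 mm over their backs; the gripper's body (76 mm by 85 mm) begins 54 mm behind the grasp point. The pads swing forward as they close: fully open they stand 13 mm farther back than shut.
Start: joints at [-1.214, 0.521, -0.036, 1.599, 0.021, 1.021, -0.113], TCP at [0.259, 0.569, 0.228] pointing down, gripper open.
Joint ranges: [-2.91, 2.91], [-0.3, 2.13], [-1.5, 1.42], [0.17, 2.43], [-1.26, 4.41], [0.16, 1.93], [-2.52, 2.52]. Speed limits (rad/s): [1.89, 1.89, 2.39, 2.39, 3.01, 3.01, 3.01].

## Interface

Orientations are given as a unit quaternion [w, x, y, z].
In Python, from cell import bot, get_image, sign_off gives the robot as it stands.
- The arm moves only by the tool drive_tool, never from a script. Its argument "plan" is a list that holds one entry, the list of rows, each a list of 7 numbers: the shift along the tool's x, y, z in m, then the turn, a rotation vector about the tool's x, y, z in rad, then the opening, from -1 (shut) to 1 (fully open). In form: [[[dx, dy, dz, rx, ry, rz, gripper], ...]]. A call has 1 to 20 rows; each row is the pose to reach, as a shift and turn from the pose commanded when the call began, along the tool's axes at that moment; what a row does not reach only later rows make up. A row lasts 1/12 s, in which the tool goes at most 41.7 mm and 7.16 degrees, less where a joint would pass 70% of its speed; a pose out of reach is approached as far as the arm can. A call with a gripper value outside its range is refused whole. The fingers move at their own pace and stop on an object; "squeeze" is the grip in N (left out, the last holds). Time passes only in rows, so rows that repeat a pose let the fingers close. It gives the time, the measured TCP pose, the force, the opening and the grip force at its end, in the units of the state.
- bot.observe(): the state, without advancing time (a new reading comes with each control period).
- get_image(name): name is "side" or "top"; returns a dict with "color" (384x512x3 uint8, blue, green, red), "depth" (384x512 float32, m along the optical axis (not along the pixel's ray), 0 where there is no reading), "vfov" (degrees; the focal length in pixels is half the picture's height over the tangent of half this angle, whatever the lens; pixels are square), "cx", "cy" (the principal point, pixels), "extrinsics" (4x4, takes a point from camera to world coordinates). Camera axes: x right, y down, z forward; pixel columns grow to the right and rows downward; lengths in m; the calibration is good to about 2 mm. A picture is of the moment at which its call begins.
- sign_off(): hands the job in; it is judged then, once.
The state is a dict: "time_s": time; "joint_pos": joint angles; "dq": joint speeds; "effort": joint torques, N m; "position": TCP position; "ee_rot": TCP orientation; "wrist_force": force on the tool from outside, world axes, zero at the start; "moment": the same for the moment, N m; "finger_gap": finger opening in m; "finger_force": force on a finger pad.
Only numpy, scipy, OpenCV 4.12 (cv2) and the standard library are available. Lean on these libraries where they do the work, as an engineer would, in place of code of your own. Each camera call takes 0.05 s, during which the arm holds its last target. There are 200 camera calls.

## Task

The white stepped spice rack is full. Pull its sliding half out sideways by the handle, all the way until the lock button pops up, then stand the spice jar and the salt shaker from the worktop upright on the low front ledge of the pulled-out half, and the pepper mill upright on its high rear ledge. Leave the jars already on the rack, and the small tin on the worktop, standing where they are.

Things in the scene. Friction and masses are not known exactly. Their poses are not given: they have to be found in the camera images.
- rack: fixed half of the white sheet-steel spice rack, screwed to the worktop, 119 mm deep (x), 170 mm long (y), two ledges: low front one 42 mm and high rear one 84 mm above the worktop. Origin on the worktop under its middle; its x axis points to its back (the high ledge), its -y end (y = -85 mm) is where the sliding half comes out. The lock button's hole is in the low ledge at x -35, y -70 mm
- rack_slide (a joint): how far the sliding half is pulled out of the rack, along the rack's -y axis, in m: 0 fully in, 0.140 at the end stop, about 2.5 N of friction. It starts between 0 and 0.03; once past 0.137 the lock button pops up and it can no longer go back below 0.137
- lock_button (a joint): spring lock button (steel pin, 12 mm across) carried by the sliding half: near 0 while it is held down under the fixed low ledge, 0.010 when it has popped up through the hole (then 6 mm of it stands above the fixed low ledge). It pops by itself
- handle (a point): middle of the sliding half's handle bar, a round steel bar 12 mm thick and 85 mm long lying along the rack's x axis, 65 mm above the worktop, carried on two arms at its ends; 39 mm of free gap between the bar and the white end panel (92 mm high at the rear, 50 mm at the front). Moves with the sliding half; axes as those of the rack
- low_ledge (a point): centre of the top face of the sliding half's low front ledge, 37 mm above the worktop, over the part that is free once fully pulled out: 56 mm deep (point x, the rack's x: the step up to the high ledge is 28 mm behind, the open front edge 28 mm in front) and 140 mm long (point y, +-70 mm; at -y the end panel stands 13 mm above it, at +y the fixed half begins). Moves with the sliding half
- high_ledge (a point): centre of the top face of the sliding half's high rear ledge, 79 mm above the worktop, likewise 56 mm deep (open edges 28 mm in front and behind) and 140 mm long; axes as the rack's. Moves with the sliding half
- spice_jar: glass spice jar with a dark screw cap, a cylinder 41 mm across and 105 mm tall, upright; origin at the centre of its underside, z up. The one that starts on the worktop
- salt_shaker: squat salt shaker with a glass body 44 mm across up to 74 mm and narrowing towards its grey cap, 34 mm across from 66 to 90 mm (its top); origin at the centre of its underside, z up; starts on the worktop; its foot is not quite flat, so it rests with a lean of up to 0.05 rad
- pepper_mill: dark turned wood pepper mill 170 mm tall, foot 58 mm across, round head 49 mm across between 123 and 159 mm above its underside (widest at about 140 mm), small knob on top; origin at the centre of its underside, z up; starts on the worktop; its foot is not quite flat, so it rests with a lean of up to 0.05 rad
- rack_jar_1: glass spice jar with a dark screw cap, a cylinder 41 mm across and 105 mm tall, upright; origin at the centre of its underside, z up. Bystander on the fixed half, low ledge
- rack_jar_2: glass spice jar with a dark screw cap, a cylinder 41 mm across and 105 mm tall, upright; origin at the centre of its underside, z up. Bystander on the fixed half, low ledge
- rack_jar_3: glass spice jar with a dark screw cap, a cylinder 41 mm across and 105 mm tall, upright; origin at the centre of its underside, z up. Bystander on the fixed half, high ledge
- rack_jar_4: glass spice jar with a dark screw cap, a cylinder 41 mm across and 105 mm tall, upright; origin at the centre of its underside, z up. Bystander on the fixed half, high ledge
- small_tin: bystander: low food tin on the worktop, 75 mm across and 58 mm high; origin at the centre of its underside
Mind the look-alikes: they are no part of the job. Leave any red look-alike of the pepper_mill alone. Leave any blue or green look-alike of the spice_jar alone.

How it is judged:
On the way:
1. the sliding half is fully out and its lock button has popped up (value of joint rack_slide above 0.134 m and value of joint lock_button above 0.007 m), for 0.2 s.
At the end, for the whole second after the job is handed in: Slide out over 134 mm, button up over 7 mm. Jar and shaker on the low ledge, mill on the high one: at rest (under 20 mm/s), upright within 0.12 rad, underside within 5 mm of ledge height, centre within 28 mm across and 70 mm along of the ledge centre (all of step 1 and x of spice_jar in the frame of low_ledge between -0.028 and 0.028 m and y of spice_jar in the frame of low_ledge between -0.07 and 0.07 m and z of spice_jar in the frame of low_ledge between -0.005 and 0.005 m and angle between each of spice_jar, salt_shaker, pepper_mill's own z axis and vertical below 0.12 rad and linear speed of each of spice_jar, salt_shaker, pepper_mill below 0.02 m/s and x of salt_shaker in the frame of low_ledge between -0.028 and 0.028 m and y of salt_shaker in the frame of low_ledge between -0.07 and 0.07 m and z of salt_shaker in the frame of low_ledge between -0.005 and 0.005 m and x of pepper_mill in the frame of high_ledge between -0.028 and 0.028 m and y of pepper_mill in the frame of high_ledge between -0.07 and 0.07 m and z of pepper_mill in the frame of high_ledge between -0.005 and 0.005 m); the robot touches nothing.
It fails at once if a jar already on the rack or the small tin is moved by over 25 mm or tipped (distance of any of rack_jar_1, rack_jar_2, rack_jar_3, rack_jar_4, small_tin from where it was at the start of the episode above 0.025 m or angle between any of rack_jar_1, rack_jar_2, rack_jar_3, rack_jar_4, small_tin's own z axis and vertical above 0.35 rad).
It also fails if it takes over 72 s, if anything falls off the work surface, if the arm or the gripper's body presses on something with over 40 N, if the wrist force passes 120 N, or if a joint passes its speed limit or range.

## Working session

There is one attempt and no reset: what is moved stays moved. The work goes in short steps, Python scripts to look and compute and a tool call to move; the robot and the scene stay as the last step left them, time stands still between calls to the robot, and variables do not carry over. Pictures are saved under pics/ and viewed, at most 10 in all, crops included, and the job is handed in when it is done.

Besides the shell and the picture viewer there is one more tool, called after "Call:" by a JSON object that holds its "fn" and its "kwargs". drive_tool: Moves the arm, as the interface text tells. Its arguments: {"type":"object","properties":{"plan":{"type":"array"},"squeeze":{"type":"number"}},"required":["plan"]}

```bash
mkdir -p pics; ls
python3 - <<'E'
from cell import bot,get_image
import cv2,numpy as np
print(bot.observe())
for n in("side","top"):
    im=get_image(n); cv2.imwrite(f"pics/{n}0.png",im["color"]); np.savez(f"{n}0.npz",**im)
    print(n,im["vfov"],im["cx"],im["cy"],np.round(im["extrinsics"],3).tolist())
a=np.vstack([cv2.imread(f"pics/{n}0.png") for n in("side","top")])
E
```

```text
pics
{'time_s': 0.0, 'joint_pos': array([-1.21420699,  0.52202786, -0.03634453,  1.60002707,  0.02120472,
        1.02111609, -0.11281069]), 'dq': array([ 1.12216416e-04,  1.55150581e-06, -7.61328326e-04, -2.82900210e-03,
        1.80851758e-03,  1.60780811e-03,  6.62876821e-04]), 'effort': array([-8.79946656e-04, -9.27104044e+01,  1.97913565e+00, -3.69944322e+01,
        1.76542159e-02,  8.24582472e-03,  7.51564562e-05]), 'position': array([0.25859708, 0.56859551, 0.2277101 ]), 'ee_rot': array([-8.58692310e-05,  2.11780209e-01,  9.77317137e-01, -5.90369397e-04]), 'wrist_force': array([ 0.32790948, -0.4011116 ,  0.12089388]), 'moment': array([ 0.02015447,  0.03737198, -0.07097508]), 'finger_force': 0.0, 'finger_gap': 0.08526711905273811}
side 52.16660057815811 256.8828488513959 189.91276315636722 [[0.999, 0.006, 0.043, 0.398], [-0.035, -0.486, 0.873, -0.857], [0.026, -0.874, -0.485, 0.629], [0.0, 0.0, 0.0, 1.0]]
top 48.96757208423535 257.72653573195487 194.11717914655344 [[0.012, -0.997, 0.075, 0.378], [-1.0, -0.012, 0.002, 0.139], [-0.001, -0.075, -0.997, 1.071], [0.0, 0.0, 0.0, 1.0]]
```

View pics/top0.png

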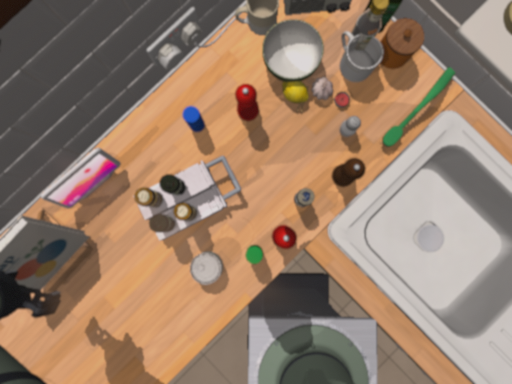

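View pics/side0.png

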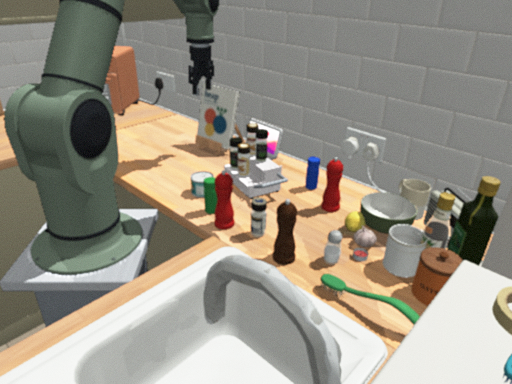

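The top view shows the rack around (185,205), with its handle at (232,178). The jar is at (305,197), the mill at (348,172), the shaker at (350,127) and the tin at (206,268). There are red look-alikes at (247,100) and (285,237), a blue one at (193,118) and a green one at (255,255).

```bash
cat > h.py <<'E'
import numpy as np,cv2
from cell import bot,get_image
def cloud(im):
    d=im["depth"];h,w=d.shape;f=h/2/np.tan(np.radians(float(im["vfov"]))/2)
    v,u=np.mgrid[:h,:w];P=np.stack([(u-im["cx"])/f*d,(v-im["cy"])/f*d,d],-1)
    E=im["extrinsics"];W=P@E[:3,:3].T+E[:3,3];W[d==0]=np.nan
    return W
def near(W,c,r,z0,z1):
    with np.errstate(invalid='ignore'):
        m=(np.hypot(W[...,0]-c[0],W[...,1]-c[1])<r)&(W[...,2]>z0)&(W[...,2]<z1)
    return W[m]
def circ(P):
    A=np.c_[2*P[:,:2],np.ones(len(P))];s=np.linalg.lstsq(A,(P[:,:2]**2).sum(1),rcond=None)[0]
    return s[:2],np.sqrt(s[2]+s[0]**2+s[1]**2)
E
python3 - <<'E'
from h import *
np.set_printoptions(precision=4,suppress=True)
T=cloud(np.load("top0.npz"));S=cloud(np.load("side0.npz"))
print("table",[T[p] for p in((300,100),(150,290),(60,290))])
for n,(u,v),z0,z1 in[("jar",(305,197),.095,.12),("mill",(350,170),.12,.16),("milltop",(355,166),.155,.18),("salt",(350,124),.07,.1),("redA",(247,100),.12,.18),("redB",(285,237),.1,.18),("tin",(206,268),.045,.07),("green",(255,255),.08,.13),("blue",(193,118),.08,.13)]:
    c=T[v,u]
    for k,W in(("T",T),("S",S)):
        P=near(W,c[:2],.06,z0,z1)
        if len(P)>5:
            C,r=cv2.minEnclosingCircle((P[:,:2]*1000).astype(np.float32));print(n,k,c,len(P),"mean",P.mean(0),"minc",np.round(C),round(r,1),"fit",*circ(P),"zmax",P[:,2].max())
# rack: handle region / height-coded map
b=T[140:260,130:250];z=np.nan_to_num(b[...,2])
P=T[150:210,205:245].reshape(-1,3);P=P[(P[:,2]>.055)&(P[:,2]<.075)];np.savetxt
print("handle pts",len(P),P.min(0),P.max(0))
im=np.load("top0.npz")["color"][140:260,130:250]
zc=cv2.applyColorMap(np.clip(z/.2*255,0,255).astype(np.uint8),cv2.COLORMAP_JET)
o=np.hstack([cv2.resize(a,None,fx=3.3,fy=3.3,interpolation=cv2.INTER_CUBIC) for a in(im,zc)]);cv2.imwrite("pics/rack.png",o);print(o.shape)
E
```

```text
table [array([ 0.1873,  0.533 , -0.001 ]), array([0.5723, 0.0598, 0.0002]), array([0.8059, 0.062 , 0.0095])]
jar T [0.4446 0.0326 0.106 ] 241 mean [0.4458 0.0318 0.104 ] minc [446.  31.] 20.0 fit [0.4459 0.0317] 0.014321166674123826 zmax 0.10950264852554226
jar S [0.4446 0.0326 0.106 ] 140 mean [0.4456 0.0245 0.1038] minc [447.  29.] 20.7 fit [0.4461 0.0275] 0.015204587440147011 zmax 0.10790228840467875
mill T [ 0.5016 -0.0603  0.1546] 378 mean [ 0.5042 -0.0683  0.1492] minc [506. -72.] 24.9 fit [ 0.5053 -0.0705] 0.017997186839719605 zmax 0.15963217650693473
mill S [ 0.5016 -0.0603  0.1546] 367 mean [ 0.5053 -0.0865  0.1425] minc [507. -76.] 24.2 fit [ 0.5062 -0.0789] 0.016898597640406077 zmax 0.15996758605370165
milltop T [ 0.5086 -0.0682  0.1683] 129 mean [ 0.5061 -0.0715  0.1587] minc [506. -72.] 16.5 fit [ 0.5063 -0.0727] 0.010668944447216678 zmax 0.17172696429226364
milltop S [ 0.5086 -0.0682  0.1683] 89 mean [ 0.5068 -0.0774  0.1595] minc [508. -75.] 16.2 fit [ 0.5073 -0.0758] 0.009786819902066656 zmax 0.17084641212226326
salt T [ 0.6212 -0.0761  0.084 ] 171 mean [ 0.6243 -0.08
[... 1131 characters left out ...]
 zmax 0.06041569523726986
green T [0.3111 0.1456 0.1045] 255 mean [0.3115 0.1487 0.1039] minc [311. 149.] 20.2 fit [0.3115 0.1487] 0.014395278171142225 zmax 0.10962392630796725
green S [0.3111 0.1456 0.1045] 142 mean [0.3081 0.1379 0.0983] minc [312. 145.] 20.7 fit [0.3093 0.1439] 0.014922718296699389 zmax 0.10867030000244338
blue T [0.6264 0.2943 0.1031] 268 mean [0.6326 0.2992 0.1027] minc [635. 300.] 20.4 fit [0.6334 0.2997] 0.01502457135395493 zmax 0.10911562917297446
blue S [0.6264 0.2943 0.1031] 138 mean [0.6333 0.2907 0.0975] minc [636. 300.] 23.2 fit [0.6346 0.2975] 0.016657850972087006 zmax 0.1086245637508868
handle pts 336 [0.4504 0.1835 0.0551] [0.5438 0.2686 0.075 ]
(396, 792, 3)
```

View pics/rack.png

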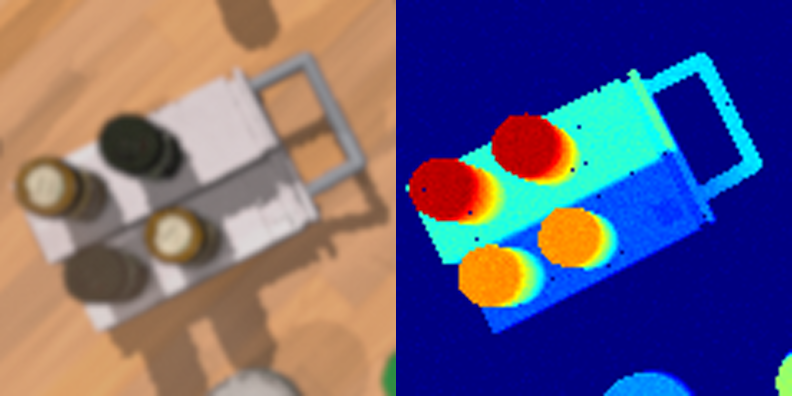

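The crop shows the rack with its long axis turned about 28°, a clear handle bar from about (700,60) to (755,165) in the right half, and a slide pulled only slightly out. Next I fit the frame.

Run:
```python
from h import *
np.set_printoptions(precision=4,suppress=True)
W=cloud(np.load("top0.npz"))
P=W[140:262,125:245].reshape(-1,3);P=P[np.isfinite(P[:,2])]
hi=P[(P[:,2]>.078)&(P[:,2]<.090)]
r=cv2.minAreaRect((hi[:,:2]*1000).astype(np.float32));print("hi rect",r)
al=P[P[:,2]>.03]
# yaw from step between ledges: scan for yaw minimising spread
A=T=None
bar=W[150:200,218:245].reshape(-1,3);bar=bar[(bar[:,2]>.056)&(bar[:,2]<.074)]
best=None
for d in np.arange(20,38,.5):
    a=np.radians(d);e=np.array([np.sin(a),-np.cos(a)]);s=bar[:,:2]@e
    m=s>s.max()-.012;n=m.sum()
    if best is None or n>best[0]:best=(n,d)
print("bar dir yaw",best)
for d in (best[1],26,28,30):
    a=np.radians(d);ex=np.array([np.cos(a),np.sin(a)]);ey=np.array([-np.sin(a),np.cos(a)])
    s=bar[:,:2]@-ey;B=bar[s>s.max()-.013]
    x=B[:,:2]@ex;y=B[:,:2]@ey
    sl=np.polyfit(x,y,1)[0]
    mid=ex*(x.min()+x.max())/2+ey*(y.min()+y.max())/2
    H=hi[:,:2]@ex;hy=hi[:,:2]@ey
    print(d,"barlen",np.ptp(x),"w",np.ptp(y),"slope",sl,"mid",mid,"z",B[:,2].mean(),"hi x",np.percentile(H,[1,99]),"hi y",np.percentile(hy,[.5,99.5]),"handle in rack axes",mid@ex,mid@ey)
a=np.radians(best[1]);ex=np.array([np.cos(a),np.sin(a)]);ey=np.array([-np.sin(a),np.cos(a)])
for (u,v) in((143,196),(172,183),(161,222),(184,211)):
    Q=near(W,W[v,u,:2],.035,.13,.2);c,rr=cv2.minEnclosingCircle((Q[:,:2]*1000).astype(np.float32));c=np.array(c)/1000;print("rackjar",c,rr,"z",np.median(Q[:,2]),"rack axes",c@ex,c@ey)
```

```text
hi rect ((437.03125, 328.2738342285156), (113.4833984375, 183.44699096679688), 27.5478572845459)
bar dir yaw (np.int64(195), np.float64(27.5))
27.5 barlen 0.09557809751999086 w 0.012854537793367225 slope 0.002952759707468066 mid [0.5012 0.2085] z 0.06879671747230069 hi x [0.4925 0.595 ] hi y [-0.0015  0.1804] handle in rack axes 0.540813464554762 -0.04651287058825306
26 barlen 0.09560942656395277 w 0.012843610059865972 slope 0.014477752387841021 mid [0.5015 0.2077] z 0.06877068116959785 hi x [0.4898 0.593 ] hi y [0.0127 0.195 ] handle in rack axes 0.5418138588593392 -0.03316743760058056
28 barlen 0.09555309560619885 w 0.012850865099600317 slope -0.005637902165740082 mid [0.5014 0.2082] z 0.06879671747230069 hi x [0.4932 0.5954] hi y [-0.0066  0.1757] handle in rack axes 0.5403975927092856 -0.0515756293789221
30 barlen 0.09538034792027478 w 0.012988771931621679 slope -0.024005622450884508 mid [0.5021 0.2071] z 0.06893754518905043 hi x [0.4963 0.5982] hi y [-0.0264  0.1558] handle in rack axes 0.5383229353343834 -0.07170234681691129
rackjar [0.4362 0.381 ] 20.510902404785156 z 0.18767317422035457 rack axes 0.562880910344676 0.1365547289428028
rackjar [0.4639 0.3291] 20.604427337646484 z 0.1877881057676969 rack axes 0.5634716460885368 0.07771607152701124
rackjar [0.3845 0.3485] 31.8620548248291 z 0.14658665517771352 rack axes 0.5019855016954765 0.13152003563934347
rackjar [0.407  0.3073] 20.307628631591797 z 0.14646106558104205 rack axes 0.5028623295315752 0.08463250284943746
```

```bash
cat >> h.py <<'E'
from scipy.spatial.transform import Rotation as R
def rel(x,y,z,yaw=None):
    """row from the present pose to TCP x,y,z, tool down, tool-y at yaw deg (nearest half turn)"""
    s=bot.observe();q=s["ee_rot"];R0=R.from_quat([q[1],q[2],q[3],q[0]])
    if yaw is None:
        v=R0.as_matrix()[:2,1];yaw=np.degrees(np.arctan2(v[1],v[0]))
    c=[]
    for k in(0,180):
        a=np.radians(yaw+k);Y=np.array([np.cos(a),np.sin(a),0]);Z=np.array([0,0,-1.]);X=np.cross(Y,Z)
        c.append((R0.inv()*R.from_matrix(np.c_[X,Y,Z])).as_rotvec())
    c.sort(key=np.linalg.norm)
    sh=R0.inv().apply(np.array([x,y,z])-s["position"])
    print("row",np.round(sh,4).tolist(),np.round(c[0],3).tolist(),"alt rz",np.round(c[1][2],3),"t",round(s["time_s"],2),"F",np.round(s["wrist_force"],1),"q",np.round(s["joint_pos"],2))
E
python3 -c "
from h import *
rel(.5012,.2085,.26,117.6);rel(.5012,.2085,.068,117.6)"
```

```text
row [-0.3699, -0.2275, -0.032] [-0.001, -0.0, -0.909] alt rz 2.233 t 0.1 F [ 0.2 -0.7 -0.2] q [-1.21  0.52 -0.04  1.6   0.02  1.02 -0.11]
row [-0.3699, -0.2273, 0.16] [-0.001, -0.0, -0.909] alt rz 2.233 t 0.1 F [ 0.2 -0.7 -0.2] q [-1.21  0.52 -0.04  1.6   0.02  1.02 -0.11]
```

Call:
{"fn": "drive_tool", "kwargs": {"plan": [[[0, 0, -0.034, 0, 0, 0, -0.15], [-0.37, -0.2275, -0.034, 0, 0, -0.909, -0.15], [-0.37, -0.2275, -0.034, 0, 0, -0.909, -0.15], [-0.37, -0.2275, -0.034, 0, 0, -0.909, -0.15], [-0.37, -0.2275, -0.034, 0, 0, -0.909, -0.15], [-0.37, -0.2275, -0.034, 0, 0, -0.909, -0.15], [-0.37, -0.2275, -0.034, 0, 0, -0.909, -0.15], [-0.37, -0.2275, -0.034, 0, 0, -0.909, -0.15], [-0.37, -0.2275, -0.034, 0, 0, -0.909, -0.15], [-0.37, -0.2275, -0.034, 0, 0, -0.909, -0.15], [-0.37, -0.2275, -0.034, 0, 0, -0.909, -0.15], [-0.37, -0.2275, -0.034, 0, 0, -0.909, -0.15], [-0.37, -0.2275, -0.034, 0, 0, -0.909, -0.15], [-0.37, -0.2275, -0.034, 0, 0, -0.909, -0.15], [-0.37, -0.2275, -0.034, 0, 0, -0.909, -0.15], [-0.37, -0.2275, -0.034, 0, 0, -0.909, -0.15]]], "squeeze": 40}}

```text
time_s: 1.43
position: [0.5008, 0.2097, 0.2622]
ee_rot: [-0.0, -0.24, 0.971, 0.0]
wrist_force: [0.2, 0.6, 0.3]
finger_gap: 0.0363
finger_force: 0.0
```

```bash
python3 -c "
from h import *
rel(.5012,.2085,.068,117.6);print(bot.observe()['position'],bot.observe()['finger_gap'])"
```

```text
row [0.0001, -0.0013, 0.1942] [0.0, -0.0, 0.002] alt rz -3.14 t 1.43 F [0.2 0.6 0.3] q [-0.42  0.36 -0.11  1.77  0.04  1.01  1.51]
[0.50075402 0.20967876 0.2621867 ] 0.036346074971498436
```

Call:
{"fn": "drive_tool", "kwargs": {"plan": [[[0, -0.001, 0.04, 0, 0, 0, -0.15], [0, -0.001, 0.08, 0, 0, 0, -0.15], [0, -0.001, 0.12, 0, 0, 0, -0.15], [0, -0.001, 0.15, 0, 0, 0, -0.15], [0, -0.001, 0.175, 0, 0, 0, -0.15], [0, -0.001, 0.19, 0, 0, 0, -0.15], [0, -0.001, 0.194, 0, 0, 0, -0.15], [0, -0.001, 0.194, 0, 0, 0, -1], [0, -0.001, 0.194, 0, 0, 0, -1], [0, -0.001, 0.194, 0, 0, 0, -1], [0, -0.001, 0.194, 0, 0, 0, -1], [0, -0.001, 0.194, 0, 0, 0, -1]]], "squeeze": 40}}

```text
time_s: 2.43
position: [0.5022, 0.208, 0.0692]
ee_rot: [0.001, -0.239, 0.971, 0.0]
wrist_force: [0.9, -0.3, 0.1]
finger_gap: 0.0001
finger_force: 0.0
```

Run:
```python
from h import *
print(bot.observe())
a=get_image("side");np.savez("s1.npz",**a);b=get_image("top");np.savez("t1.npz",**b)
o=np.hstack([cv2.resize(a["color"][100:230,180:310],(400,400),interpolation=cv2.INTER_CUBIC),cv2.resize(b["color"][130:260,130:260],(400,400),interpolation=cv2.INTER_CUBIC)]);cv2.imwrite("pics/g1.png",o)
```

```text
{'time_s': 2.4333, 'joint_pos': array([-0.43626291,  0.62042075, -0.0898154 ,  1.93380636,  0.09402247,
        0.5899265 ,  1.46537124]), 'dq': array([ 0.00094574,  0.00516172, -0.00147464,  0.00376836,  0.00173899,
       -0.00220474,  0.00100338]), 'effort': array([-1.42487255e-01, -8.90893292e+01,  1.04774605e+00, -2.41595936e+01,
        7.10068431e-03,  1.13919337e-02,  6.20601677e-04]), 'position': array([0.5022389 , 0.20799274, 0.06919944]), 'ee_rot': array([ 6.81373449e-04, -2.38727484e-01,  9.71086352e-01,  1.45183567e-04]), 'wrist_force': array([ 0.94223291, -0.31642304,  0.13004792]), 'moment': array([-0.03225729,  0.03725251,  0.00599607]), 'finger_force': 0.0, 'finger_gap': 0.00011024754439130533}
```

View pics/g1.png

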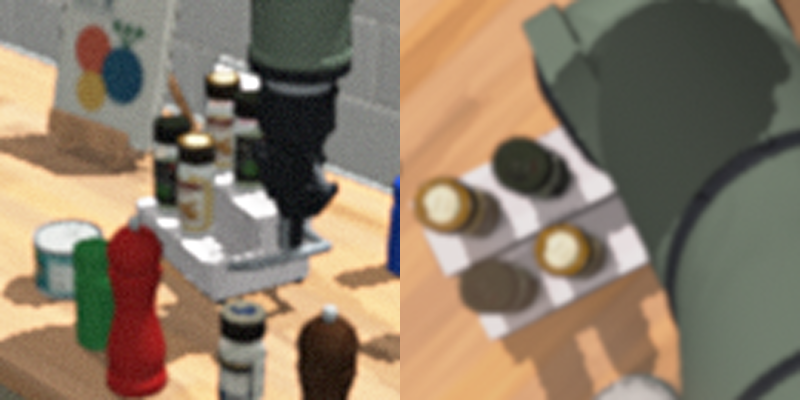

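The closed fingers stand inside the gap, between the panel and the bar: the bar runs from (228,263) to (325,245) in front of them. I measure the bar with the side camera.

Run:
```python
from h import *
np.set_printoptions(precision=4,suppress=True)
a=np.radians(27.7);ex=np.array([np.cos(a),np.sin(a)]);ey=np.array([-np.sin(a),np.cos(a)])
for f in("side0.npz","s1.npz"):
    W=cloud(np.load(f))
    P=W[165:200,245:300].reshape(-1,3);P=P[(P[:,2]>.056)&(P[:,2]<.074)]
    x=P[:,:2]@ex;y=P[:,:2]@ey
    for lo in np.arange(.49,.6,.01):
        m=(x>lo)&(x<lo+.01)
        if m.sum()>2:
            i=m&(y<y[m].min()+.014);print(f,round(lo,2),m.sum(),"ymin",np.sort(y[m])[:3],"z",P[i][:,2].mean(), "ymean",y[i].mean())
s=bot.observe()["position"][:2];print("tcp",s@ex,s@ey)
```

```text
side0.npz 0.49 26 ymin [-0.057  -0.0549 -0.0539] z 0.06700181263526511 ymean -0.05209359267290402
side0.npz 0.5 25 ymin [-0.056  -0.0559 -0.0548] z 0.06849798771213542 ymean -0.05296849474364432
side0.npz 0.51 17 ymin [-0.0555 -0.0552 -0.0547] z 0.06834361403613734 ymean -0.052918293804774426
side0.npz 0.52 15 ymin [-0.0577 -0.0561 -0.055 ] z 0.06726974947335675 ymean -0.05366455788383916
side0.npz 0.53 97 ymin [-0.0591 -0.056  -0.0559] z 0.06779070440173551 ymean -0.05315573680558252
side0.npz 0.54 24 ymin [-0.0596 -0.0562 -0.0561] z 0.06928290950313422 ymean -0.0537323309509303
side0.npz 0.55 24 ymin [-0.0571 -0.0566 -0.0562] z 0.06867753599567854 ymean -0.05395414708596356
side0.npz 0.56 25 ymin [-0.0583 -0.0578 -0.0552] z 0.06803396110192995 ymean -0.054031036175896725
side0.npz 0.57 37 ymin [-0.0562 -0.0559 -0.0554] z 0.06825274690998427 ymean -0.052560855219911315
side0.npz 0.58 26 ymin [-0.0545 -0.0541 -0.0537] z 0.0675967823960026 ymean -0.05075032002642459
s1.npz 0.49 23 ymin [-0.0564 -0.0556 -0.0542] z 0.06565208408128785 ymean -0.05005829293370497
s1.npz 0.5 26 ymin [-0.05
[... 171 characters left out ...]
.52 13 ymin [-0.0565 -0.0559 -0.0551] z 0.06768599326924435 ymean -0.052621441565322676
s1.npz 0.53 94 ymin [-0.0544 -0.0544 -0.0542] z 0.06735507913348172 ymean -0.05323530735522846
s1.npz 0.54 20 ymin [-0.0574 -0.0569 -0.0553] z 0.06843097964473405 ymean -0.0541090200244205
s1.npz 0.55 14 ymin [-0.0582 -0.058  -0.0543] z 0.06694665533627554 ymean -0.053322651327104155
s1.npz 0.56 13 ymin [-0.0562 -0.0549 -0.0541] z 0.06823705672949337 ymean -0.052690465873555775
s1.npz 0.57 22 ymin [-0.0551 -0.0547 -0.0546] z 0.06863955734013094 ymean -0.05283464996208734
s1.npz 0.58 22 ymin [-0.0563 -0.0555 -0.0543] z 0.06746912849143841 ymean -0.0523867411201799
tcp 0.541150211187045 -0.04935139204278674
```

Run:
```python
from h import *
np.set_printoptions(precision=4,suppress=True)
a=np.radians(27.7);ex=np.array([np.cos(a),np.sin(a)]);ey=np.array([-np.sin(a),np.cos(a)])
d=np.load("s1.npz");W=cloud(d);C=d["color"]
for v in range(160,186):
    r=[]
    for u in range(266,292):
        if C[v,u].max()<60: r.append((u,*np.round([W[v,u,:2]@ex,W[v,u,:2]@ey,W[v,u,2]],3).tolist()))
    if r: print(v,r[0],r[len(r)//2],r[-1])
a=cv2.resize(C[150:195,245:305],(800,600),interpolation=cv2.INTER_CUBIC);cv2.imwrite("pics/z.png",a)
```

```text
160 (266, 0.529, -0.018, 0.13) (275, 0.529, -0.067, 0.15) (283, 0.532, -0.104, 0.165)
161 (267, 0.53, -0.022, 0.128) (276, 0.538, -0.059, 0.142) (288, 0.546, -0.109, 0.161)
162 (267, 0.529, -0.024, 0.126) (278, 0.542, -0.065, 0.14) (288, 0.547, -0.108, 0.157)
163 (268, 0.532, -0.025, 0.122) (278, 0.529, -0.085, 0.148) (287, 0.549, -0.1, 0.15)
164 (269, 0.527, -0.038, 0.126) (278, 0.528, -0.086, 0.146) (286, 0.545, -0.102, 0.149)
165 (270, 0.528, -0.043, 0.124) (278, 0.528, -0.087, 0.143) (285, 0.546, -0.096, 0.143)
166 (270, 0.529, -0.042, 0.12) (278, 0.528, -0.087, 0.14) (285, 0.549, -0.091, 0.137)
167 (271, 0.531, -0.044, 0.117) (278, 0.527, -0.089, 0.137) (284, 0.547, -0.09, 0.133)
168 (271, 0.528, -0.05, 0.117) (277, 0.527, -0.083, 0.132) (283, 0.547, -0.086, 0.129)
169 (271, 0.533, -0.042, 0.109) (277, 0.528, -0.082, 0.128) (282, 0.545, -0.083, 0.125)
170 (272, 0.526, -0.058, 0.114) (276, 0.529, -0.075, 0.121) (279, 0.539, -0.077, 0.12)
171 (274, 0.533, -0.06, 0.11) (276, 0.528, -0.077, 0.119) (278, 0.546, -0.062, 0.108)
172 (274, 0.532, -0.061, 0.108) (276, 0.545, -0.053, 0.101) (277, 0.543, -0.061, 0.105)
173 (274, 0.535, -0.056, 0.101) (276, 0.541, -0.059, 0.102) (277, 0.544, -0.059, 0.101)
174 (274, 0.533, -0.06, 0.1) (276, 0.54, -0.061, 0.099) (277, 0.541, -0.064, 0.1)
175 (274, 0.533, -0.06, 0.097) (276, 0.543, -0.056, 0.093) (277, 0.544, -0.06, 0.094)
176 (274, 0.533, -0.06, 0.094) (276, 0.542, -0.058, 0.091) (278, 0.577, -0.017, 0.064)
177 (274, 0.531, -0.063, 0.092) (276, 0.542, -0.058, 0.087) (277, 0.542, -0.064, 0.09)
178 (274, 0.531, -0.065, 0.09) (276, 0.541, -0.06, 0.085) (277, 0.547, -0.056, 0.082)
179 (274, 0.533, -0.062, 0.084) (275, nan, nan, nan) (276, 0.542, -0.059, 0.081)
180 (275, 0.542, -0.054, 0.075) (275, 0.542, -0.054, 0.075) (275, 0.542, -0.054, 0.075)
```

View pics/z.png

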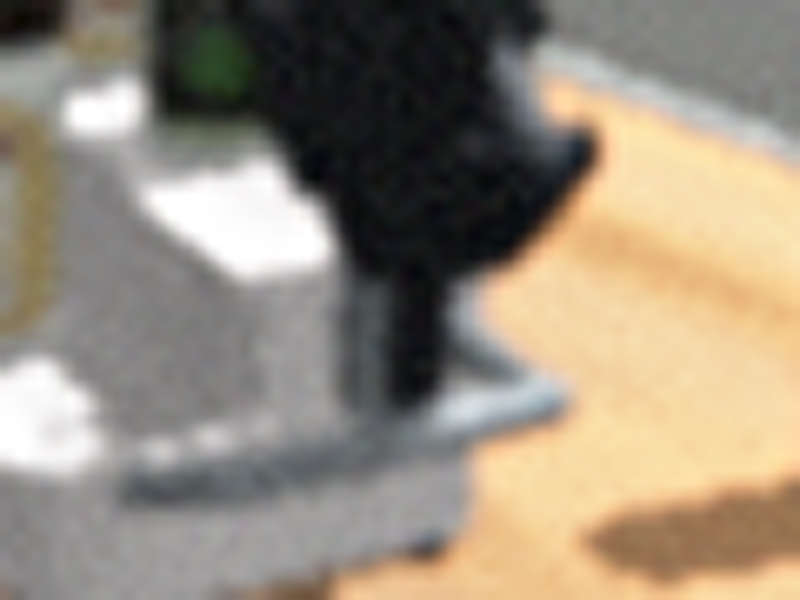

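The fingertips end right above the bar, at z of about 75 mm: they are higher than the stated tool geometry would put them. I open, go 25 mm lower and close again.

Call:
{"fn": "drive_tool", "kwargs": {"plan": [[[0, 0, 0, 0, 0, 0, -0.15], [0, 0, 0, 0, 0, 0, -0.15], [0, 0, 0, 0, 0, 0, -0.15], [0, 0, 0.008, 0, 0, 0, -0.15], [0, 0, 0.016, 0, 0, 0, -0.15], [0, 0, 0.025, 0, 0, 0, -0.15], [0, 0, 0.025, 0, 0, 0, -0.15], [0, 0, 0.025, 0, 0, 0, -1], [0, 0, 0.025, 0, 0, 0, -1], [0, 0, 0.025, 0, 0, 0, -1], [0, 0, 0.025, 0, 0, 0, -1], [0, 0, 0.025, 0, 0, 0, -1]]]}}

```text
time_s: 3.53
position: [0.5017, 0.2076, 0.0427]
ee_rot: [-0.0, -0.239, 0.971, -0.0]
wrist_force: [3.5, 0.5, -9.1]
finger_gap: 0.0109
finger_force: 38.8
```

Call:
{"fn": "drive_tool", "kwargs": {"plan": [[[0, -0.008, 0, 0, 0, 0, -1], [0, -0.018, 0, 0, 0, 0, -1], [0, -0.028, 0, 0, 0, 0, -1], [0, -0.038, 0, 0, 0, 0, -1], [0, -0.048, 0, 0, 0, 0, -1], [0, -0.058, 0, 0, 0, 0, -1], [0, -0.068, 0, 0, 0, 0, -1], [0, -0.078, 0, 0, 0, 0, -1], [0, -0.088, 0, 0, 0, 0, -1], [0, -0.098, 0, 0, 0, 0, -1], [0, -0.105, 0, 0, 0, 0, -1], [0, -0.11, 0, 0, 0, 0, -1], [0, -0.115, 0, 0, 0, 0, -1], [0, -0.115, 0, 0, 0, 0, -1]]], "squeeze": 60}}

```text
time_s: 4.7
position: [0.5558, 0.1057, 0.0428]
ee_rot: [0.0, -0.239, 0.971, 0.0]
wrist_force: [8.5, -0.6, -11.0]
finger_gap: 0.0101
finger_force: 58.5
```

Call:
{"fn": "drive_tool", "kwargs": {"plan": [[[0, -0.004, 0, 0, 0, 0, -1], [0, -0.008, 0, 0, 0, 0, -1], [0, -0.012, 0, 0, 0, 0, -1], [0, -0.016, 0, 0, 0, 0, -1], [0, -0.016, 0, 0, 0, 0, -1]]]}}

```text
time_s: 5.12
position: [0.5631, 0.0918, 0.0428]
ee_rot: [0.0, -0.239, 0.971, 0.0]
wrist_force: [7.0, 2.5, -11.9]
finger_gap: 0.0099
finger_force: 58.6
```

Call:
{"fn": "drive_tool", "kwargs": {"plan": [[[0, -0.003, 0, 0, 0, 0, -1], [0, -0.006, 0, 0, 0, 0, -1], [0, -0.009, 0, 0, 0, 0, -1], [0, -0.012, 0, 0, 0, 0, -1], [0, -0.012, 0, 0, 0, 0, -1], [0, -0.012, 0, 0, 0, 0, -1]]]}}

```text
time_s: 5.62
position: [0.5648, 0.0885, 0.0426]
ee_rot: [-0.002, -0.242, 0.97, 0.004]
wrist_force: [-18.7, 38.8, 3.7]
finger_gap: 0.01
finger_force: 61.3
```

Call:
{"fn": "drive_tool", "kwargs": {"plan": [[[0, 0.006, 0, 0, 0, 0, -1], [0, 0.008, 0, 0, 0, 0, -1], [0, 0.008, 0, 0, 0, 0, -0.15], [0, 0.008, 0, 0, 0, 0, -0.15], [0, 0.008, 0, 0, 0, 0, -0.15], [0, 0.008, -0.02, 0, 0, 0, -0.15], [0, 0.008, -0.06, 0, 0, 0, -0.15], [0, 0.008, -0.1, 0, 0, 0, -0.15], [0, 0.008, -0.14, 0, 0, 0, -0.15], [0, 0.008, -0.18, 0, 0, 0, -0.15], [0, 0.008, -0.2, 0, 0, 0, -0.15], [0, -0.05, -0.2, 0, 0, 0, 0.6], [0, -0.09, -0.2, 0, 0, 0, 0.6], [0, -0.13, -0.2, 0, 0, 0, 0.6], [0, -0.17, -0.2, 0, 0, 0, 0.6], [0, -0.2, -0.2, 0, 0, 0, 0.6]]]}}

```text
time_s: 6.95
position: [0.6613, -0.0986, 0.2436]
ee_rot: [0.0, -0.239, 0.971, -0.0]
wrist_force: [0.9, 0.4, 0.0]
finger_gap: 0.0685
finger_force: 0.0
```

Run:
```python
from h import *
np.set_printoptions(precision=4,suppress=True)
ims={n:get_image(n) for n in("side","top")}
for n in ims: np.savez(n+"2.npz",**ims[n])
o=np.hstack([cv2.resize(ims["side"]["color"][90:240,190:340],(400,400)),cv2.resize(ims["top"]["color"][100:260,130:290],(400,400))]);cv2.imwrite("pics/p2.png",o)
a=np.radians(27.7);ex=np.array([np.cos(a),np.sin(a)]);ey=np.array([-np.sin(a),np.cos(a)])
for n in ims:
    W=cloud(ims[n]);P=W.reshape(-1,3);x=P[:,:2]@ex;y=P[:,:2]@ey
    for nm,lo,hi,z0,z1,y0,y1 in(("low",.46,.55,.030,.0395,-.135,.005),("high",.5,.62,.073,.085,-.12,-.005),("button",.46,.53,.044,.056,.0,.06)):
        m=(x>lo)&(x<hi)&(P[:,2]>z0)&(P[:,2]<z1)&(y>y0)&(y<y1)
        if m.sum()>3:print(n,nm,m.sum(),"x",np.percentile(x[m],[2,50,98]),"y",np.percentile(y[m],[2,50,98]),"z",np.percentile(P[m,2],[5,50,95]))
    # panel
    m=(x>.47)&(x<.6)&(y>-.2)&(y<-.1)&(P[:,2]>.05)&(P[:,2]<.1);print(n,"bar/panel y",np.percentile(y[m],[1,99]) if m.any() else None)
# gripper tip in side view
s=bot.observe();p=s["position"];print(p,s["finger_gap"])
for n in ims:
    Q=near(cloud(ims[n]),p[:2],.045,.15,.33);
    if len(Q):print(n,"tip z",np.percentile(Q[:,2],[.5,2,5,10]),"xy of low",Q[Q[:,2]<np.percentile(Q[:,2],8)].mean(0))
```

```text
side low 371 x [0.4796 0.5073 0.536 ] y [-0.1228 -0.0558  0.0017] z [0.0344 0.0375 0.0391]
side high 328 x [0.5356 0.5603 0.5907] y [-0.1124 -0.0622 -0.0083] z [0.0761 0.0793 0.0811]
side button 19 x [0.4801 0.4991 0.5271] y [0.0098 0.0251 0.0589] z [0.0441 0.0445 0.049 ]
side bar/panel y [-0.1877 -0.1007]
top low 1207 x [0.4812 0.5087 0.5362] y [-0.1272 -0.0624  0.0025] z [0.0328 0.0359 0.0387]
top high 1132 x [0.537  0.5641 0.5911] y [-0.1176 -0.0621 -0.0071] z [0.075  0.0782 0.0811]
top button 39 x [0.4775 0.4994 0.5281] y [0.0107 0.027  0.0568] z [0.0441 0.0455 0.0479]
top bar/panel y [-0.1857 -0.1007]
[ 0.6617 -0.1041  0.2426] 0.0683131435385917
side tip z [0.2549 0.2563 0.2606 0.2648] xy of low [ 0.6583 -0.1016  0.2588]
top tip z [0.2532 0.2577 0.261  0.2705] xy of low [ 0.6347 -0.0751  0.2595]
```

View pics/p2.png

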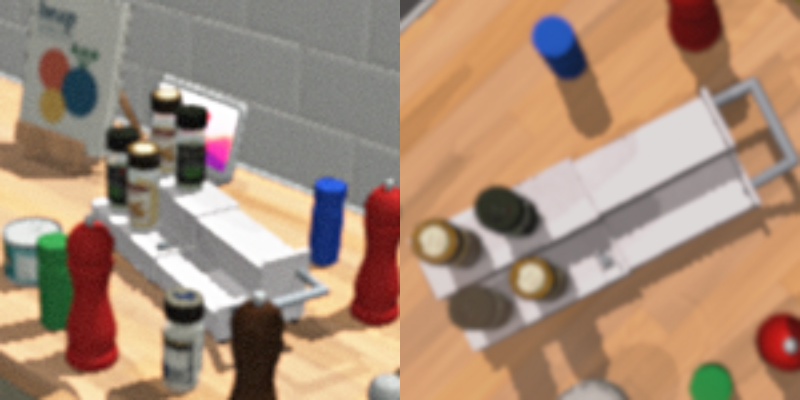

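The slide is out and the button stands in its hole (side crop (163,243), top crop (607,262)). I check the tool offset before grasping.

Run:
```python
from h import *
np.set_printoptions(precision=4,suppress=True)
for f,p,yaw in(("side0",[.2586,.5686,.2277],65.6),("top0",[.2586,.5686,.2277],65.6),("side2",[.6617,-.1041,.2426],117.7),("top2",[.6617,-.1041,.2426],117.7)):
    W=cloud(np.load(f+".npz"));a=np.radians(yaw);Y=np.array([np.cos(a),np.sin(a)]);X=np.array([np.sin(a),-np.cos(a)])
    Q=near(W,p[:2],.075,p[2]-.03,p[2]+.05)
    if len(Q)<5: print(f,"none");continue
    zm=np.percentile(Q[:,2],1);B=Q[Q[:,2]<zm+.022]-p
    y=B[:,:2]@Y;x=B[:,:2]@X
    print(f,len(B),"ztip-tcp",zm-p[2])
    for s in(y>0,y<0):
        if s.sum()>3: print("   y",np.percentile(y[s],[3,50,97]),"x",np.percentile(x[s],[3,50,97]),"z",B[s][:,2].min(),s.sum())
```

```text
side0 78 ztip-tcp 0.0175454247744109
   y [0.0389 0.043  0.0487] x [-0.0116 -0.0013  0.0088] z 0.017343593219701248 38
   y [-0.0594 -0.0518 -0.0454] x [-0.0103  0.0017  0.0102] z 0.018463520027713898 40
top0 84 ztip-tcp 0.016025983708641806
   y [0.0414 0.0428 0.0484] x [-0.0054  0.0041  0.0093] z 0.015407246443469358 47
   y [-0.0564 -0.05   -0.0443] x [0.0012 0.0054 0.0091] z 0.020697945455519062 37
side2 180 ztip-tcp 0.01226611634189459
   y [0.0397 0.0413 0.054 ] x [-0.0108 -0.0022  0.0118] z 0.012220766204667749 87
   y [-0.0421 -0.0351 -0.0275] x [-0.0107 -0.0056  0.0073] z 0.011459968354631839 93
top2 19 ztip-tcp 0.01016242550951399
   y [0.0331 0.0386 0.0414] x [-0.0127 -0.0113 -0.0082] z 0.009982944196565563 19
```

```bash
python3 -c "
from h import *
print(bot.observe()['position']);rel(.626,-.087,.022,117.7)"
```

```text
[ 0.66173927 -0.10408459  0.24255927]
row [0.0236, 0.0321, 0.2205] [-0.003, -0.002, -0.009] alt rz 3.132 t 7.05 F [-1.1  0.5 -0.8] q [ 0.11  0.58 -0.08  1.45  0.05  1.11  2.07]
```

Call:
{"fn": "drive_tool", "kwargs": {"plan": [[[0.024, 0.032, 0.02, 0, 0, 0, 1], [0.024, 0.032, 0.04, 0, 0, 0, 1], [0.024, 0.032, 0.08, 0, 0, 0, 1], [0.024, 0.032, 0.115, 0, 0, 0, 1], [0.024, 0.032, 0.15, 0, 0, 0, 1], [0.024, 0.032, 0.18, 0, 0, 0, 1], [0.024, 0.032, 0.205, 0, 0, 0, 1], [0.024, 0.032, 0.22, 0, 0, 0, 1], [0.024, 0.032, 0.22, 0, 0, 0, 1]]], "squeeze": 30}}

```text
time_s: 7.8
position: [0.6227, -0.079, 0.02]
ee_rot: [-0.002, -0.239, 0.971, 0.001]
wrist_force: [-0.3, 0.3, -1.4]
finger_gap: 0.0854
finger_force: 0.0
```

Call:
{"fn": "drive_tool", "kwargs": {"plan": [[[0, 0, 0, 0, 0, 0, -1], [0, 0, 0, 0, 0, 0, -1], [0, 0, 0, 0, 0, 0, -1], [0, 0, 0, 0, 0, 0, -1], [0, 0, 0, 0, 0, 0, -1], [0, 0, 0, 0, 0, 0, -1]]]}}

```text
time_s: 8.3
position: [0.6256, -0.0792, 0.0248]
ee_rot: [0.001, -0.239, 0.971, -0.0]
wrist_force: [-1.5, -1.0, 8.3]
finger_gap: 0.0401
finger_force: 29.1
```

Call:
{"fn": "drive_tool", "kwargs": {"plan": [[[0, 0, -0.01, 0, 0, 0, -1], [0, 0, -0.04, 0, 0, 0, -1], [0, 0, -0.08, 0, 0, 0, -1], [0, 0, -0.12, 0, 0, 0, -1], [0, 0, -0.15, 0, 0, 0, -1], [0, 0, -0.15, 0, 0, 0, -1], [0, 0, -0.15, 0, 0, 0, -1]]]}}

```text
time_s: 8.88
position: [0.6256, -0.079, 0.1762]
ee_rot: [0.002, -0.239, 0.971, -0.001]
wrist_force: [-0.9, -0.9, -1.6]
finger_gap: 0.0401
finger_force: 30.7
```

```bash
cat >> h.py <<'E'
def held(tag,crop=70):
    p=bot.observe()["position"];im=get_image("side");E=np.linalg.inv(im["extrinsics"])
    c=E[:3,:3]@p+E[:3,3];f=192/np.tan(np.radians(float(im["vfov"]))/2)
    u,v=int(im["cx"]+f*c[0]/c[2]),int(im["cy"]+f*c[1]/c[2])
    a=max(0,v-crop);b=max(0,u-crop)
    cv2.imwrite(f"pics/{tag}.png",cv2.resize(im["color"][a:a+2*crop,b:b+2*crop],(450,450),interpolation=cv2.INTER_CUBIC))
    np.savez(tag+".npz",**im);print("tcp px",u,v,"crop at",b,a,"tcp",p,"gap",bot.observe()["finger_gap"])
    return im,p
E
python3 - <<'E'
from h import *
np.set_printoptions(precision=4,suppress=True)
im,p=held("salt")
Q=near(cloud(im),p[:2],.04,p[2]-.07,p[2]+.06)
for z in np.arange(-.06,.05,.006):
    S=Q[(Q[:,2]-p[2]>z)&(Q[:,2]-p[2]<z+.006)]
    if len(S): print(round(z,3),len(S),"x",S[:,0].min(),S[:,0].max(),"y",np.median(S[:,1]))
E
```

```text
tcp px 338 198 crop at 268 128 tcp [ 0.6256 -0.079   0.1762] gap 0.04003339734020234
-0.024 15 x 0.6052025245885554 0.6374164883697053 y -0.09646619676018353
-0.018 38 x 0.6051351615821812 0.6431371850507671 y -0.09722203797871448
-0.012 40 x 0.6044673688894397 0.6417351486402214 y -0.09644154376792385
-0.006 41 x 0.6041976347224353 0.6415539841221566 y -0.09767322116861954
-0.0 36 x 0.6033339625634583 0.6403376705863262 y -0.09739252034078233
0.006 45 x 0.6018267845146511 0.6430704688810748 y -0.09593717456030693
0.012 60 x 0.6009813223558522 0.6450304402839697 y -0.09551296841124357
0.018 62 x 0.6018497226942326 0.6440047837645473 y -0.09521945284192662
0.024 69 x 0.6017136762945845 0.6445394680776936 y -0.09235934631344955
0.03 63 x 0.6014881707231533 0.6447086919812551 y -0.09185526635449515
0.036 60 x 0.6018970529329608 0.6409720780320465 y -0.08966075151853042
0.042 48 x 0.5986437035945675 0.6347016191621989 y -0.08602314286639517
0.048 58 x 0.5976022228475939 0.6418109733717765 y -0.08740827170614324
```

View pics/salt.png

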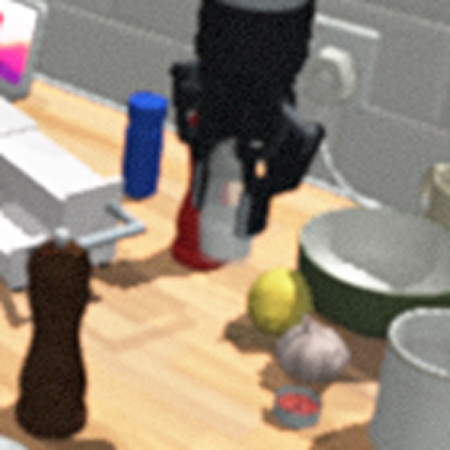

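```bash
python3 -c "
from h import *
rel(.497,.148,.176,117.7);rel(.497,.148,.0625,117.7)"
```

```text
row [0.008, 0.2603, -0.0018] [-0.001, 0.001, -0.001] alt rz 3.14 t 8.93 F [-0.2 -0.1 -1.5] q [ 0.09  0.59 -0.09  1.64  0.06  0.92  2.03]
row [0.0081, 0.2604, 0.1117] [-0.001, 0.001, -0.001] alt rz 3.14 t 8.93 F [-0.2 -0.1 -1.5] q [ 0.09  0.59 -0.09  1.64  0.06  0.92  2.03]
```

Call:
{"fn": "drive_tool", "kwargs": {"plan": [[[0.001, 0.03, -0.01, 0, 0, 0, -1], [0.002, 0.065, -0.01, 0, 0, 0, -1], [0.003, 0.1, -0.01, 0, 0, 0, -1], [0.005, 0.135, -0.01, 0, 0, 0, -1], [0.006, 0.17, -0.01, 0, 0, 0, -1], [0.007, 0.205, -0.01, 0, 0, 0, -1], [0.008, 0.235, -0.01, 0, 0, 0, -1], [0.008, 0.255, -0.01, 0, 0, 0, -1], [0.008, 0.26, 0, 0, 0, 0, -1], [0.008, 0.26, 0.03, 0, 0, 0, -1], [0.008, 0.26, 0.06, 0, 0, 0, -1], [0.008, 0.26, 0.08, 0, 0, 0, -1], [0.008, 0.26, 0.09, 0, 0, 0, -1], [0.008, 0.26, 0.09, 0, 0, 0, -1], [0.008, 0.26, 0.09, 0, 0, 0, -1]]]}}

```text
time_s: 10.18
position: [0.497, 0.1474, 0.0832]
ee_rot: [-0.001, -0.239, 0.971, -0.0]
wrist_force: [-0.0, -0.8, -0.8]
finger_gap: 0.0405
finger_force: 30.8
```

```bash
python3 -c "
from h import *
rel(.497,.148,.0625,117.7)"
```

```text
row [-0.0003, 0.0005, 0.0207] [0.0, -0.001, -0.002] alt rz 3.14 t 10.18 F [-0.  -0.8 -0.8] q [-0.31  0.57 -0.12  1.99  0.11  0.59  1.54]
```

Call:
{"fn": "drive_tool", "kwargs": {"plan": [[[0, 0, 0.007, 0, 0, 0, -1], [0, 0, 0.013, 0, 0, 0, -1], [0, 0, 0.018, 0, 0, 0, -1], [0, 0, 0.021, 0, 0, 0, -1], [0, 0, 0.021, 0, 0, 0, -1], [0, 0, 0.021, 0, 0, 0, -1]]]}}

```text
time_s: 10.68
position: [0.4972, 0.1477, 0.0623]
ee_rot: [0.0, -0.239, 0.971, -0.0]
wrist_force: [-0.1, 0.2, -1.2]
finger_gap: 0.0404
finger_force: 30.7
```

Call:
{"fn": "drive_tool", "kwargs": {"plan": [[[0, 0, 0.0015, 0, 0, 0, -1], [0, 0, 0.003, 0, 0, 0, -1], [0, 0, 0.003, 0, 0, 0, -1]]]}}

```text
time_s: 10.93
position: [0.4979, 0.1475, 0.0602]
ee_rot: [0.001, -0.238, 0.971, -0.0]
wrist_force: [-1.9, -3.1, 18.3]
finger_gap: 0.0398
finger_force: 28.0
```

Call:
{"fn": "drive_tool", "kwargs": {"plan": [[[0, 0, -0.001, 0, 0, 0, -1], [0, 0, -0.001, 0, 0, 0, -0.3], [0, 0, -0.001, 0, 0, 0, 0.4], [0, 0, -0.001, 0, 0, 0, 0.4], [0, 0, -0.001, 0, 0, 0, 0.4], [0, 0, -0.02, 0, 0, 0, 0.4], [0, 0, -0.06, 0, 0, 0, 0.4], [0, 0, -0.1, 0, 0, 0, 0.4], [0, 0, -0.13, 0, 0, 0, 0.4], [0, 0, -0.13, 0, 0, 0, 0.4]]]}}

```text
time_s: 11.77
position: [0.4994, 0.1486, 0.1948]
ee_rot: [0.004, -0.239, 0.971, 0.0]
wrist_force: [1.3, 0.6, -0.6]
finger_gap: 0.0595
finger_force: 0.0
```

Run:
```python
from h import *
np.set_printoptions(precision=4,suppress=True)
rel(.446,.030,.2,117.7)
a=np.radians(27.7);ex=np.array([np.cos(a),np.sin(a)]);ey=np.array([-np.sin(a),np.cos(a)])
W=cloud(get_image("side"))
for z0,z1 in((.06,.08),(.08,.1),(.105,.135)):
    Q=near(W,[.495,.15],.045,z0,z1);x=Q[:,:2]@ex;y=Q[:,:2]@ey
    if len(Q):print(z0,len(Q),"world x",Q[:,0].min(),Q[:,0].max(),"y",Q[:,1].min(),np.median(Q[:,1]),Q[:,1].max(),"zmax",Q[:,2].max())
```

```text
row [0.1022, -0.0804, -0.0059] [-0.001, 0.008, -0.002] alt rz 3.14 t 11.77 F [ 1.3  0.6 -0.6] q [-0.29  0.4  -0.14  1.91  0.07  0.83  1.58]
0.06 145 world x 0.474144543548239 0.5366182365235947 y 0.12085654914588273 0.13247458344094087 0.1840267862451006 zmax 0.07982341884661193
0.08 106 world x 0.47628202630188843 0.5364675104217143 y 0.12165024096915167 0.13094285666082567 0.18087580484797083 zmax 0.09959584129882537
0.105 106 world x 0.4804664333690867 0.5128843000438266 y 0.12311007462227419 0.13351691316645237 0.15335534493955771 zmax 0.12756221231077758
```

Call:
{"fn": "drive_tool", "kwargs": {"plan": [[[0.03, -0.025, -0.005, 0, 0, 0, 0.8], [0.065, -0.05, -0.005, 0, 0, 0, 1], [0.095, -0.075, -0.005, 0, 0, 0, 1], [0.102, -0.08, -0.005, 0, 0, 0, 1], [0.102, -0.08, 0.015, 0, 0, 0, 1], [0.102, -0.08, 0.04, 0, 0, 0, 1], [0.102, -0.08, 0.04, 0, 0, 0, 1], [0.102, -0.08, 0.04, 0, 0, 0, 1]]]}}

```text
time_s: 12.48
position: [0.4429, 0.0295, 0.1485]
ee_rot: [-0.002, -0.239, 0.971, 0.0]
wrist_force: [-0.1, -0.2, 0.1]
finger_gap: 0.0855
finger_force: 0.0
```

```bash
python3 -c "
from h import *
rel(.446,.030,.049,117.7)"
```

```text
row [-0.0033, -0.0011, 0.0995] [0.001, -0.003, -0.001] alt rz 3.14 t 12.48 F [-0.1 -0.2  0.1] q [-0.11  0.36 -0.11  2.13  0.07  0.66  1.79]
```

Call:
{"fn": "drive_tool", "kwargs": {"plan": [[[-0.002, 0, 0.03, 0, 0, 0, 1], [-0.002, 0, 0.06, 0, 0, 0, 1], [-0.002, 0, 0.085, 0, 0, 0, 1], [-0.002, 0, 0.099, 0, 0, 0, 1], [-0.002, 0, 0.099, 0, 0, 0, 1], [-0.002, 0, 0.099, 0, 0, 0, -1], [-0.002, 0, 0.099, 0, 0, 0, -1], [-0.002, 0, 0.099, 0, 0, 0, -1], [-0.002, 0, 0.099, 0, 0, 0, -1], [-0.002, 0, 0.099, 0, 0, 0, -1], [-0.002, 0, 0.099, 0, 0, 0, -1]]]}}

```text
time_s: 13.4
position: [0.4465, 0.0306, 0.0514]
ee_rot: [0.001, -0.239, 0.971, -0.0]
wrist_force: [-1.1, -0.8, 13.0]
finger_gap: 0.0402
finger_force: 31.6
```

Call:
{"fn": "drive_tool", "kwargs": {"plan": [[[0, 0, -0.01, 0, 0, 0, -1], [0, 0, -0.04, 0, 0, 0, -1], [0, 0, -0.08, 0, 0, 0, -1], [0, 0, -0.12, 0, 0, 0, -1], [0, 0, -0.155, 0, 0, 0, -1], [0, 0, -0.155, 0, 0, 0, -1], [0, 0, -0.155, 0, 0, 0, -1]]]}}

```text
time_s: 13.98
position: [0.4464, 0.0305, 0.2078]
ee_rot: [0.002, -0.239, 0.971, -0.0]
wrist_force: [0.6, 0.5, -0.9]
finger_gap: 0.0399
finger_force: 31.0
```

Run:
```python
from h import *
np.set_printoptions(precision=4,suppress=True)
im=get_image("side");p=bot.observe()["position"];print(p,bot.observe()["finger_gap"])
Q=near(cloud(im),p[:2],.04,p[2]-.07,p[2]+.06)
for z in np.arange(-.066,.0,.006):
    S=Q[(Q[:,2]-p[2]>z)&(Q[:,2]-p[2]<z+.006)]
    if len(S): print(round(z,3),len(S),"x",S[:,0].min(),S[:,0].max(),"y",S[:,1].min(),np.median(S[:,1]),"zmin",S[:,2].min()-p[2])
rel(.4621,.2123,.2,117.7)
```

```text
[0.4456 0.0304 0.2063] 0.040459216910777855
-0.054 1 x 0.43337380914090146 0.43337380914090146 y 0.018693926820199325 0.018693926820199325 zmin -0.049081970437221345
-0.048 28 x 0.42590112849980116 0.46402681117545064 y 0.010771779696407968 0.014034666999221235 zmin -0.047619294348402175
-0.042 31 x 0.42574741402831884 0.4638220406565242 y 0.010279416693352195 0.01316455616583756 zmin -0.041783411037692786
-0.036 35 x 0.42563124329901136 0.4664799465277894 y 0.009028283751093769 0.012983024541532662 zmin -0.03591406157562699
-0.03 36 x 0.42547237524014747 0.46630847231245304 y 0.008360407628767552 0.014602327624999578 zmin -0.029917214149844884
-0.024 33 x 0.42534474240479114 0.465964189998325 y 0.009481434841573932 0.01446634155243609 zmin -0.02375704503824505
-0.018 41 x 0.4252925072288877 0.4657677733748867 y 0.009410741608894768 0.014300200503928662 zmin -0.017924649038937812
-0.012 31 x 0.4252201222412514 0.46550839621891904 y 0.0070873518735495855 0.01501052120210733 zmin -0.011926895067668364
-0.006 42 x 0.42504671807116506 0.464920152399223 y 0.007764919918728963 0.013826483986459082 zmin -0.005961061149378277
row [-0.0989, 0.1535, 0.0064] [-0.001, 0.002, -0.001] alt rz 3.14 t 14.03 F [ 0.2  0.9 -2.5] q [-0.1   0.27 -0.13  2.07  0.05  0.8   1.8 ]
```

Call:
{"fn": "drive_tool", "kwargs": {"plan": [[[-0.02, 0.03, 0.003, 0, 0, 0, -1], [-0.04, 0.06, 0.003, 0, 0, 0, -1], [-0.06, 0.09, 0.003, 0, 0, 0, -1], [-0.08, 0.12, 0.003, 0, 0, 0, -1], [-0.095, 0.147, 0.003, 0, 0, 0, -1], [-0.099, 0.1535, 0.003, 0, 0, 0, -1], [-0.099, 0.1535, 0.02, 0, 0, 0, -1], [-0.099, 0.1535, 0.045, 0, 0, 0, -1], [-0.099, 0.1535, 0.07, 0, 0, 0, -1], [-0.099, 0.1535, 0.09, 0, 0, 0, -1], [-0.099, 0.1535, 0.1, 0, 0, 0, -1], [-0.099, 0.1535, 0.1, 0, 0, 0, -1], [-0.099, 0.1535, 0.1, 0, 0, 0, -1]]]}}

```text
time_s: 15.12
position: [0.4619, 0.2121, 0.1052]
ee_rot: [-0.001, -0.239, 0.971, -0.0]
wrist_force: [-0.8, -0.2, -0.4]
finger_gap: 0.0402
finger_force: 30.9
```

```bash
python3 -c "
from h import *
rel(.4621,.2123,.0865,117.7)"
```

```text
row [-0.0003, 0.0, 0.0187] [-0.0, -0.001, -0.001] alt rz 3.14 t 15.12 F [-0.8 -0.2 -0.4] q [-0.42  0.52 -0.16  2.    0.14  0.63  1.38]
```

Call:
{"fn": "drive_tool", "kwargs": {"plan": [[[0, 0, 0.007, 0, 0, 0, -1], [0, 0, 0.013, 0, 0, 0, -1], [0, 0, 0.017, 0, 0, 0, -1], [0, 0, 0.019, 0, 0, 0, -1], [0, 0, 0.02, 0, 0, 0, -1], [0, 0, 0.02, 0, 0, 0, -1]]]}}

```text
time_s: 15.62
position: [0.463, 0.2129, 0.0865]
ee_rot: [0.001, -0.239, 0.971, 0.0]
wrist_force: [-3.8, -0.9, 22.8]
finger_gap: 0.0403
finger_force: 30.9
```

Call:
{"fn": "drive_tool", "kwargs": {"plan": [[[0, 0, -0.001, 0, 0, 0, -1], [0, 0, -0.001, 0, 0, 0, -0.3], [0, 0, -0.001, 0, 0, 0, 0.33], [0, 0, -0.001, 0, 0, 0, 0.33], [0, 0, -0.001, 0, 0, 0, 0.33], [0, 0, -0.02, 0, 0, 0, 0.33], [0, 0, -0.06, 0, 0, 0, 0.33], [0, 0, -0.1, 0, 0, 0, 0.33], [0, 0, -0.13, 0, 0, 0, 0.33], [0, 0, -0.13, 0, 0, 0, 0.33]]]}}

```text
time_s: 16.45
position: [0.4642, 0.2135, 0.2208]
ee_rot: [0.004, -0.239, 0.971, 0.001]
wrist_force: [1.0, 0.7, 0.8]
finger_gap: 0.0572
finger_force: 0.0
```

Run:
```python
from h import *
np.set_printoptions(precision=4,suppress=True)
W=cloud(get_image("side"))
for n,c,z0,z1 in(("jar",[.462,.212],.11,.15),("salt",[.4965,.145],.1,.135)):
    Q=near(W,c,.035,z0,z1);print(n,len(Q),Q.min(0),Q.max(0),cv2.minEnclosingCircle((Q[:,:2]*1000).astype(np.float32)))
rel(.506,-.074,.2,117.7)
```

```text
jar 183 [0.442  0.188  0.1103] [0.4791 0.2335 0.1448] ((461.581298828125, 210.76358032226562), 23.007770538330078)
salt 114 [0.4803 0.1245 0.1001] [0.51   0.1532 0.1281] ((494.9578857421875, 139.3158721923828), 15.29788875579834)
row [0.0953, -0.274, 0.0176] [-0.0, 0.005, -0.002] alt rz 3.14 t 16.5 F [-0.4 -0.4 -0.1] q [-0.4   0.35 -0.19  1.91  0.09  0.88  1.42]
```

Call:
{"fn": "drive_tool", "kwargs": {"plan": [[[0.012, -0.035, 0, 0, 0, 0, 1], [0.025, -0.072, 0, 0, 0, 0, 1], [0.038, -0.11, 0, 0, 0, 0, 1], [0.051, -0.147, 0, 0, 0, 0, 1], [0.065, -0.185, 0, 0, 0, 0, 1], [0.078, -0.222, 0, 0, 0, 0, 1], [0.089, -0.255, 0, 0, 0, 0, 1], [0.095, -0.274, 0, 0, 0, 0, 1], [0.095, -0.274, 0.01, 0, 0, 0, 1], [0.095, -0.274, 0.01, 0, 0, 0, 1], [0.095, -0.274, 0.01, 0, 0, 0, 1]]]}}

```text
time_s: 17.42
position: [0.5044, -0.0735, 0.2043]
ee_rot: [-0.001, -0.239, 0.971, 0.001]
wrist_force: [-0.0, -0.3, 0.9]
finger_gap: 0.0852
finger_force: 0.0
```

```bash
python3 -c "
from h import *
rel(.506,-.074,.117,117.7)"
```

```text
row [-0.0013, -0.0013, 0.0872] [0.001, -0.002, -0.001] alt rz 3.141 t 17.42 F [-0.  -0.3  0.9] q [ 0.1   0.37 -0.09  1.92  0.04  0.85  2.04]
```

Call:
{"fn": "drive_tool", "kwargs": {"plan": [[[-0.001, 0, 0.03, 0, 0, 0, 1], [-0.001, 0, 0.055, 0, 0, 0, 1], [-0.001, 0, 0.075, 0, 0, 0, 1], [-0.001, 0, 0.086, 0, 0, 0, 1], [-0.001, 0, 0.086, 0, 0, 0, 1], [-0.001, 0, 0.086, 0, 0, 0, 0], [-0.001, 0, 0.086, 0, 0, 0, -1], [-0.001, 0, 0.086, 0, 0, 0, -1], [-0.001, 0, 0.086, 0, 0, 0, -1], [-0.001, 0, 0.086, 0, 0, 0, -1], [-0.001, 0, 0.086, 0, 0, 0, -1], [-0.001, 0, 0.086, 0, 0, 0, -1]]], "squeeze": 40}}

```text
time_s: 18.42
position: [0.5068, -0.0739, 0.1206]
ee_rot: [0.001, -0.239, 0.971, -0.0]
wrist_force: [-1.2, 0.8, 9.9]
finger_gap: 0.0462
finger_force: 39.8
```

Call:
{"fn": "drive_tool", "kwargs": {"plan": [[[0, 0, -0.01, 0, 0, 0, -1], [0, 0, -0.035, 0, 0, 0, -1], [0, 0, -0.07, 0, 0, 0, -1], [0, 0, -0.105, 0, 0, 0, -1], [0, 0, -0.14, 0, 0, 0, -1], [0, 0, -0.165, 0, 0, 0, -1], [0, 0, -0.17, 0, 0, 0, -1], [0, 0, -0.17, 0, 0, 0, -1]]]}}

```text
time_s: 19.08
position: [0.5065, -0.074, 0.2918]
ee_rot: [0.002, -0.239, 0.971, -0.001]
wrist_force: [0.6, -0.7, -2.3]
finger_gap: 0.046
finger_force: 41.6
```

Run:
```python
from h import *
np.set_printoptions(precision=4,suppress=True)
im,p=held("mill",80)
Q=near(cloud(im),p[:2],.045,p[2]-.14,p[2]+.04)
for z in np.arange(-.14,.04,.01):
    S=Q[(Q[:,2]-p[2]>z)&(Q[:,2]-p[2]<z+.01)]
    if len(S): print(round(z,3),len(S),"x",S[:,0].min(),S[:,0].max(),"y",S[:,1].min(),np.median(S[:,1]),"zmin",S[:,2].min()-p[2])
rel(.5306,.2088,.29,117.7)
```

```text
tcp px 290 150 crop at 210 70 tcp [ 0.5065 -0.074   0.2918] gap 0.0462776013613525
-0.12 81 x 0.4803810151909136 0.5362944180963316 y -0.10488578453085862 -0.09993537872986669 zmin -0.11919399927307012
-0.11 127 x 0.4801372485488281 0.5369919365625998 y -0.10609806717240444 -0.09634029111778963 zmin -0.10982053807916414
-0.1 79 x 0.4818767144474161 0.5346854515035125 y -0.10295400607863081 -0.09698006104057333 zmin -0.09992327117524058
-0.09 96 x 0.4814068732170893 0.5330081468342894 y -0.10399168776566547 -0.09722975540916207 zmin -0.0899909780508274
-0.08 101 x 0.4816129883181105 0.5334906332949839 y -0.10268892967472965 -0.09580070697540688 zmin -0.07982455537817468
-0.07 102 x 0.48319103144981607 0.5304913255152185 y -0.09994787423348972 -0.09399476318398375 zmin -0.06998357392507437
-0.06 92 x 0.4852718651394551 0.5273509501047592 y -0.09783976554119866 -0.09118446592227597 zmin -0.05994225092690836
-0.05 78 x 0.4884440759168951 0.5237046901290209 y -0.09489463973865164 -0.08984141388372413 zmin -0.049935822042774525
-0.04 67 x 0.48817921712779994 0.523332896274819 y -0.09411349
[... 328 characters left out ...]
5295069957940418 y -0.09872206267361161 -0.09338787708341922 zmin -0.009975093786118383
0.0 79 x 0.48316149816297826 0.5290091988611768 y -0.10365035511331933 -0.09359252414068975 zmin 2.1862938947958543e-05
0.01 93 x 0.4826679403081095 0.5268544819500983 y -0.10998654607598457 -0.09699758428406469 zmin 0.010023768840200897
0.02 134 x 0.48218736010058605 0.5264271480408146 y -0.10817564517255929 -0.09305859119924825 zmin 0.020008543953192626
0.03 156 x 0.48176498974740267 0.527665246779504 y -0.10961996191891721 -0.0824833215520871 zmin 0.030182655500157807
row [-0.153, 0.239, 0.0001] [-0.001, 0.001, -0.001] alt rz 3.14 t 19.13 F [ 0.1  0.2 -0.6] q [ 0.1   0.27 -0.08  1.82  0.03  1.05  2.06]
```

View pics/mill.png

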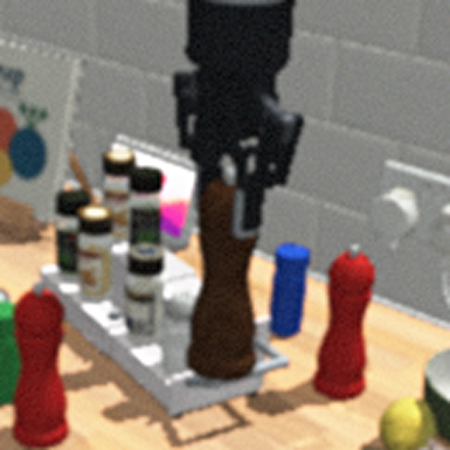

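The mill hangs upright in the fingers, foot near (222,365) in the crop; the jar stands at (145,290) on the slide, with the shaker hidden partly behind the mill.

Call:
{"fn": "drive_tool", "kwargs": {"plan": [[[-0.008, 0.012, 0, 0, 0, 0, -1], [-0.022, 0.034, 0, 0, 0, 0, -1], [-0.038, 0.059, 0, 0, 0, 0, -1], [-0.054, 0.084, 0, 0, 0, 0, -1], [-0.07, 0.109, 0, 0, 0, 0, -1], [-0.086, 0.134, 0, 0, 0, 0, -1], [-0.102, 0.159, 0, 0, 0, 0, -1], [-0.118, 0.184, 0, 0, 0, 0, -1], [-0.133, 0.208, 0, 0, 0, 0, -1], [-0.145, 0.227, 0, 0, 0, 0, -1], [-0.152, 0.237, 0, 0, 0, 0, -1], [-0.153, 0.239, 0, 0, 0, 0, -1], [-0.153, 0.239, 0, 0, 0, 0, -1], [-0.153, 0.239, 0, 0, 0, 0, -1]]]}}

```text
time_s: 20.3
position: [0.5306, 0.2073, 0.2888]
ee_rot: [-0.0, -0.238, 0.971, -0.0]
wrist_force: [-0.1, -0.3, -1.8]
finger_gap: 0.0458
finger_force: 41.6
```

Run:
```python
from h import *
np.set_printoptions(precision=4,suppress=True)
rel(.5306,.2088,.1985,117.7)
a=np.radians(27.7);ex=np.array([np.cos(a),np.sin(a)]);ey=np.array([-np.sin(a),np.cos(a)])
im=get_image("side");p=bot.observe()["position"];W=cloud(im)
Q=near(W,p[:2],.045,p[2]-.12,p[2]-.1)
c=np.array([(Q[:,0].min()+Q[:,0].max())/2,Q[:,1].min()+.029]);print("foot",Q.min(0),Q.max(0),"centre",c,"rack",c@ex,c@ey)
P=W.reshape(-1,3);x=P[:,:2]@ex;y=P[:,:2]@ey;m=(x>.5)&(x<.62)&(P[:,2]>.073)&(P[:,2]<.084)&(y<-.02)&(y>-.1)
print("high x",np.percentile(x[m],[2,98]),m.sum())
```

```text
row [-0.0008, 0.0014, 0.0903] [-0.001, -0.001, -0.002] alt rz 3.139 t 20.3 F [-0.1 -0.3 -1.8] q [-0.33  0.38 -0.2   1.67  0.08  1.1   1.5 ]
foot [0.5025 0.1738 0.1691] [0.5576 0.2133 0.189 ] centre [0.53   0.2028] rack 0.5635447136662642 -0.0668500544645171
high x [0.5032 0.591 ] 177
```

Call:
{"fn": "drive_tool", "kwargs": {"plan": [[[-0.003, 0.001, 0.01, 0, 0, 0, -1], [-0.003, 0.001, 0.03, 0, 0, 0, -1], [-0.003, 0.001, 0.05, 0, 0, 0, -1], [-0.003, 0.001, 0.065, 0, 0, 0, -1], [-0.003, 0.001, 0.077, 0, 0, 0, -1], [-0.003, 0.001, 0.083, 0, 0, 0, -1], [-0.003, 0.001, 0.087, 0, 0, 0, -1], [-0.003, 0.001, 0.09, 0, 0, 0, -1], [-0.003, 0.001, 0.09, 0, 0, 0, -1]]]}}

```text
time_s: 21.1
position: [0.5336, 0.2111, 0.2]
ee_rot: [0.001, -0.239, 0.971, 0.0]
wrist_force: [1.0, 0.5, -0.9]
finger_gap: 0.0459
finger_force: 41.6
```

Call:
{"fn": "drive_tool", "kwargs": {"plan": [[[0, 0, 0.001, 0, 0, 0, -1], [0, 0, 0.002, 0, 0, 0, -1], [0, 0, 0.002, 0, 0, 0, -1]]]}}

```text
time_s: 21.35
position: [0.5345, 0.2115, 0.1996]
ee_rot: [0.002, -0.239, 0.971, 0.0]
wrist_force: [-1.5, -1.0, 21.4]
finger_gap: 0.0462
finger_force: 43.2
```

Call:
{"fn": "drive_tool", "kwargs": {"plan": [[[0, 0, -0.001, 0, 0, 0, -1], [0, 0, -0.001, 0, 0, 0, -0.2], [0, 0, -0.001, 0, 0, 0, 0.6], [0, 0, -0.001, 0, 0, 0, 0.8], [0, 0, -0.001, 0, 0, 0, 0.8], [0, 0, -0.02, 0, 0, 0, 0.8], [0, 0, -0.05, 0, 0, 0, 0.8], [0, 0, -0.08, 0, 0, 0, 0.8], [0, 0, -0.1, 0, 0, 0, 0.8], [0, -0.03, -0.1, 0, 0, 0, 0.8], [0, -0.06, -0.1, 0, 0, 0, 0.8], [0, -0.1, -0.1, 0, 0, 0, 0.8], [0, -0.14, -0.1, 0, 0, 0, 0.8], [0, -0.18, -0.1, 0, 0, 0, 0.8], [0, -0.2, -0.1, 0, 0, 0, 0.8], [0, -0.2, -0.1, 0, 0, 0, 0.8], [0, -0.2, -0.1, 0, 0, 0, 0.8]]]}}

```text
time_s: 22.77
position: [0.6257, 0.0326, 0.2968]
ee_rot: [-0.0, -0.238, 0.971, 0.0]
wrist_force: [-0.2, 0.6, 1.1]
finger_gap: 0.0766
finger_force: 0.0
```

Run:
```python
from h import *
np.set_printoptions(precision=4,suppress=True)
a=np.radians(27.7);ex=np.array([np.cos(a),np.sin(a)]);ey=np.array([-np.sin(a),np.cos(a)])
ims={n:get_image(n) for n in("side","top")}
o=np.hstack([cv2.resize(ims["side"]["color"][90:240,190:340],(400,400)),cv2.resize(ims["top"]["color"][100:260,130:290],(400,400))]);cv2.imwrite("pics/fin.png",o)
for n in ims:
    W=cloud(ims[n])
    for k,c,z0,z1 in(("jar",[.462,.212],.11,.15),("salt",[.4965,.145],.1,.135),("millhead",[.532,.208],.2,.26),("millfoot",[.532,.208],.085,.1)):
        Q=near(W,c,.037,z0,z1)
        if len(Q)<5: continue
        c,r=cv2.minEnclosingCircle((Q[:,:2]*1000).astype(np.float32));c=np.array(c)/1000
        print(n,k,len(Q),"c",c,"r",round(r,1),"ledge rel x,y",c@ex-(.564 if "mill" in k else .508),c@ey+.062,"zmax",np.percentile(Q[:,2],99))
```

```text
side jar 184 c [0.4604 0.2125] r 23.5 ledge rel x,y -0.0016191136329399836 0.036137256142884974 zmax 0.1444342499062997
side salt 116 c [0.4956 0.1383] r 15.6 ledge rel x,y -0.004926237626222796 -0.04588472222320962 zmax 0.12736704529760504
side millhead 248 c [0.5328 0.2049] r 24.3 ledge rel x,y 0.003018154542322349 -0.004252828090171232 zmax 0.2483967779763308
side millfoot 82 c [0.5369 0.2019] r 27.3 ledge rel x,y 0.00519043724615309 -0.008786226926423849 zmax 0.09966992755059742
top jar 271 c [0.4603 0.2133] r 20.2 ledge rel x,y -0.0012901809841121548 0.036858778236693694 zmax 0.14613862862888297
top salt 178 c [0.4952 0.1444] r 17.2 ledge rel x,y -0.0023848667183307137 -0.04031874051603562 zmax 0.12692518729087426
top millhead 469 c [0.5333 0.2122] r 24.6 ledge rel x,y 0.006765892402819107 0.001953571912054343 zmax 0.24864545769782892
top millfoot 67 c [0.5336 0.2101] r 28.6 ledge rel x,y 0.00608569754752708 -4.710549387908214e-05 zmax 0.09514916036604866
```

View pics/fin.png

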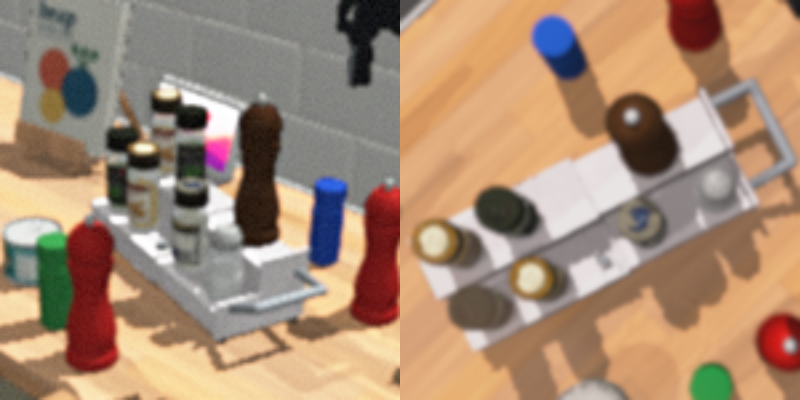

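The picture shows the jar at (190,235), the shaker at (228,265) and the mill at (260,180), all upright on their ledges. The button is up at (163,243), the gripper is clear, and the bystanders stand where they were.

```bash
python3 -c "
from cell import sign_off
print(sign_off())"
```

```text
the job is handed in; nothing more can be done
None
```

I handed the job in at about 23 s of the 72 s allowed: the rack is pulled out and locked, the jar and shaker stand on the low ledge and the mill on the high ledge, going by the last pictures; `sign_off` returned no verdict.

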